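# Tug the parts-chest lid, free its catch if it is caught, and hold the lid open

## Robot

A 6-joint arm with a two-finger parallel gripper is mounted at the origin on a cart in front of the work surface, level with it; the furniture and walls round the work are solid. World frame = base frame: x ahead of the robot, y to its left, z up, the work surface at z = 0. Lengths are in m, angles in rad, forces in N, time in s.
With the tool pointing down it reaches from about 0.275 to 0.875 m from the base axis. Payload 12.5 kg.
Tool frame: the origin (TCP) lies between the finger pads; the fingertips stand 14 mm ahead of it and the grasp point (between the pads) lies 5 mm behind it; x points along the fingers, z is the direction in which the jaws open and shut, and the axes are right-handed (so a half turn about x gives the same grasp; the last joint's range is limited). The gripper opens to 85 mm and grips with 20 to 120 N. Pads are 22 mm wide; open, the fingers measure 114 mm over their backs; the gripper's body (76 mm by 85 mm) begins 54 mm behind the grasp point. The pads swing forward as they close: fully open they stand 13 mm farther back than shut.
Start: joints at [1.159, 0.351, 1.652, -0, 1.139, -0.085], TCP at [0.177, 0.521, 0.245] pointing down, gripper open.
Joint ranges: [-2.75, 2.75], [-0.79, 2.1], [0.01, 2.65], [-1.57, 4.71], [0.07, 3.14], [-2.87, 2.87]. Speed limits (rad/s): [2.22, 2.22, 2.79, 3.14, 3.14, 3.14].

## Interface

Orientations are given as [roll, pitch, yaw] about the fixed x, y, z axes, in that order (R = Rz(yaw) Ry(pitch) Rx(roll)).
In Python, from rig import * gives the robot as it stands.
- The arm moves only by the shell command python3 -m pendant 'ROWS' [FORCE]. ROWS is text: rows parted by semicolons, each of 5 numbers parted by spaces: the shift along the tool's x, y, z in m, then the turn about the tool's x in degrees, then the opening, from 0 (shut) to 1 (fully open). A call has exactly 10 rows; each row is the pose to reach, as a shift and turn from the pose commanded when the call began, along the tool's axes at that moment; what a row does not reach only later rows make up. A row lasts 1/8 s, in which the tool goes at most 62.5 mm and 10.7 degrees, less where a joint would pass 70% of its speed; a pose out of reach is approached as far as the arm can. A call with a gripper value outside its range is refused whole. The fingers move at their own pace and stop on an object; FORCE is the grip in N (left out, the last holds). Time passes only in rows, so rows that repeat a pose let the fingers close, or fill a call up. It gives the time, the measured TCP pose, the force and the opening at its end, in the units of the state.
- read_state(): the state, without advancing time (a new reading comes with each control period).
- read_camera(name): name is "side" or "top"; returns the picture (384x512x3 uint8, blue, green, red); there is no depth.
- camera_params(name): a dict with "camera_matrix" (3x3 intrinsics, pixels), "origin" and "orientation" of the camera in the world. Camera axes: x right, y down, z forward; pixel columns grow to the right and rows downward; lengths in m; the calibration is good to about 2 mm. A picture is of the moment at which its call begins. camera_params takes no time and is no camera call.
- sign_off(): hands the job in, once; it reports no verdict.
The state is a dict: "time": time; "joints": joint angles; "dq": joint speeds; "tau": joint torques, N m; "tool_pos": TCP position; "eef_rot": TCP orientation; "contact_force": force on the tool from outside, world axes, zero at the start; "torque": the same for the moment, N m; "gripper_width": finger opening in m.
Only numpy, scipy, OpenCV 4.12 (cv2) and the standard library are available. Lean on these libraries where they do the work, as an engineer would, in place of code of your own. Each camera call takes 0.05 s, during which the arm holds its last target.

## Task

Please hold the lid of the grey parts chest open for me. Its catch sticks, so leave the thumb slide alone at first and tug the lid up by its black knob to learn whether it is caught; if it is, push the thumb slide fully away from the lid. Then lift the lid by its knob to about 60 degrees or more and finish with the fingers still holding the knob, keeping the lid open and still (it falls shut if let go), without knocking the loose things round the chest about.

Things in the scene. Friction and masses are not known exactly. Their poses are not given: they have to be found in the camera images.
- chest: grey parts chest fixed to the bench, 225 (x) x 150 (y) x 98 mm; origin: centre of the underside; its x points to the hinge (robot's right), y away from the robot, each within 0.35 rad. Right part (x -37 to +112 mm): compartment under the lid. Left part: closed housing, flat top 95 mm up, with the thumb slide. A hidden tongue in it may or may not hook the lid; nothing outside shows which
- lid (a joint): lid angle, rad: 0 shut, grows as its left edge swings up (the hinge is on the robot's right), stop at 1.25. Plate 152 x 149 x 8 mm, top 98 mm above the bench, about 0.35 kg, with a weak closing spring: falls shut from any angle (about 3 N at the knob lifts it). Caught, it lifts only about 0.04 rad (5 mm at the knob) and stops hard; else it opens freely
- hinge (a point): point on the lid's hinge axis, at the middle of the lid's right edge, 92 mm above the bench; the axis runs along the chest's y
- lid_knob (a point): black barrel knob near the lid's left edge: cylinder 22 mm across, 36 mm long, lying along the chest's y on a thin stem; this point is its centre, 32 mm above the lid's top; with the lid shut 130 mm left of the hinge axis (along the chest's -x) and 38 mm above it. Turns with the lid. Pinched on its flat ends (36 mm apart, fingers closing along y) it can pivot in the fingers as the lid swings
- catch_slide (a joint): thumb slide of the catch, in m: 0 to 0.003 at the start, 0.020 fully pushed away from the lid (along the chest's -x, to the robot's left); it stays where it is left. From 0.015 on the lid is released for certain. Moves with about 3 N
- catch_grip (a point): black thumb slide on the left housing, an upright block of 16 x 16 mm standing 36 mm above the housing's top, about 10 mm beyond the lid's edge; this point is on its middle line, 28 mm above the housing's top (123 mm above the bench)
- tape_roll: bystander: loose black tape roll lying flat, 66 mm across, 19 mm high; origin at the centre of its underside; leave it where it is
- loose_gear: bystander: loose gear wheel, 56 mm across, 28 mm high; origin at the centre of its underside; leave it where it is
- loose_bearing: bystander: loose ball bearing ring, 52 mm across, 15 mm high; origin at the centre of its underside; leave it where it is
- pliers: bystander: pliers with red grips lying flat, 179 mm long; origin at the centre of the underside; leave it where it is

How it is judged:
By the outcome, as a careful person would: the job done as asked, in the order asked, and still so for the second after the job is handed in, while the arm keeps its last pose, push and grip.
It also fails if it takes over 54 s, if anything falls off the work surface, if the arm or the gripper's body presses on something with over 40 N, if the wrist force passes 120 N, or if a joint passes its speed limit or range.

## Working session

There is one attempt and no reset: what is moved stays moved. The work goes in short steps, Python scripts to look and compute and a shell command to move; the robot and the scene stay as the last step left them, time stands still between calls to the robot, and variables do not carry over. Pictures are saved under pics/ and viewed, and the job is handed in when it is done.

```bash
ls; mkdir -p pics; python3 - <<'E'
from rig import *
import cv2
print(read_state())
for n in ("side","top"):
    im=read_camera(n); cv2.imwrite(f"pics/{n}0.png",im); print(n,camera_params(n))
E
```

```text
pics
{'time': 0.0, 'joints': array([ 1.15941299e+00,  3.51248142e-01,  1.65239923e+00, -1.22803136e-05,
        1.13911559e+00, -8.45738560e-02]), 'dq': array([ 0.00028682, -0.00016658,  0.0015572 ,  0.00022294, -0.00112522,
        0.00028147]), 'tau': array([ 1.07633874e-03, -5.06108272e+01, -2.91404074e+01, -7.53381391e-05,
        4.53675573e-03, -3.20540846e-05]), 'tool_pos': array([0.17640426, 0.52061876, 0.24476134]), 'eef_rot': array([ 3.06654396,  1.56962596, -1.97264935]), 'contact_force': array([-0.53103284,  0.19589897,  0.29145648]), 'torque': array([-0.0008835 ,  0.00887723,  0.00317809]), 'gripper_width': 0.08551540631751554}
side {'camera_matrix': array([[383.87509895,   0.        , 257.29012372],
       [  0.        , 383.87509895, 193.56943528],
       [  0.        ,   0.        ,   1.        ]]), 'origin': array([0.37148192, 0.68266392, 0.72211007]), 'orientation': array([-2.21851016,  0.00955457, -3.0209747 ])}
top {'camera_matrix': array([[384.72158375,   0.        , 255.67468007],
       [  0.        , 384.72158375, 196.4782514 ],
       [  0.        ,   0.        ,   1.        ]]), 'origin': array([ 0.41049647, -0.13921618,  1.17561454]), 'orientation': array([-3.05377111,  0.0048573 , -1.58304544])}
```

View pics/side0.png

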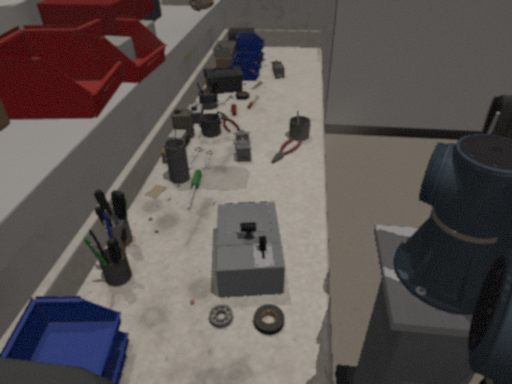

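View pics/top0.png

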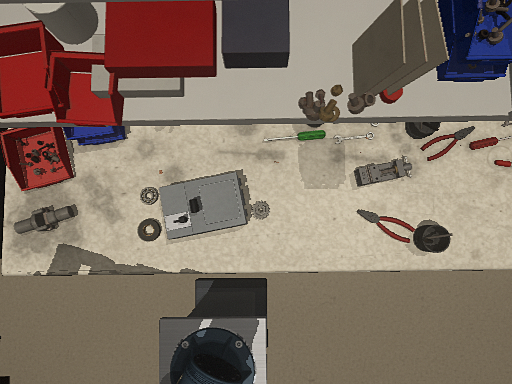

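```bash
python3 - <<'E'
import cv2
a=cv2.imread("pics/side0.png")[190:340,190:310];cv2.imwrite("pics/side0z.png",cv2.resize(a,None,fx=4,fy=4,interpolation=cv2.INTER_CUBIC)[:600])
a=cv2.imread("pics/top0.png")[160:250,130:280];cv2.imwrite("pics/top0z.png",cv2.resize(a,None,fx=5,fy=5,interpolation=cv2.INTER_CUBIC))
E
```

```text
(no output)
```

View pics/side0z.png

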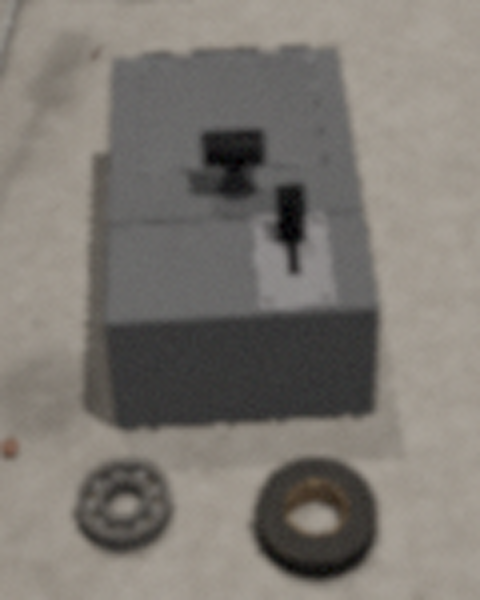

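View pics/top0z.png

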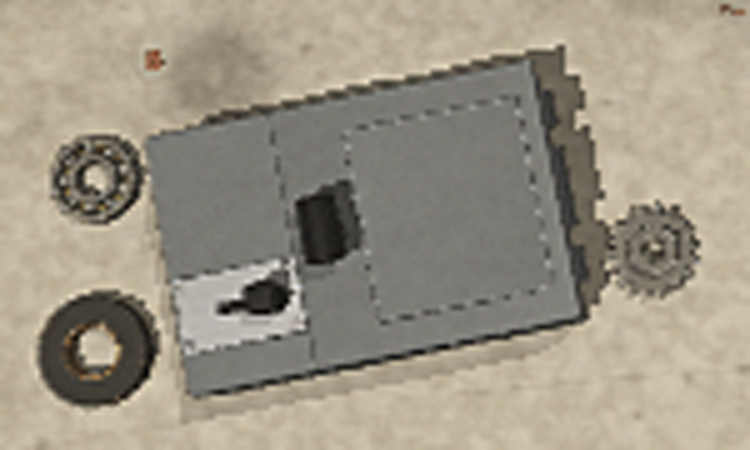

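```bash
cat > h.py <<'E'
import numpy as np
from scipy.spatial.transform import Rotation as R
from rig import *
def ray(n,u,v):
    p=camera_params(n); d=np.linalg.solve(p["camera_matrix"],[u,v,1.])
    return np.array(p["origin"]), R.from_euler("xyz",p["orientation"]).as_matrix()@d
def onz(n,u,v,z):
    o,d=ray(n,u,v); return o+d*(z-o[2])/d[2]
def tri(a,b):
    A=[];B=[]
    o1,d1=ray("top",*a);o2,d2=ray("side",*b)
    t=np.linalg.lstsq(np.c_[d1,-d2],o2-o1,rcond=None)[0]
    p,q=o1+d1*t[0],o2+d2*t[1]; return (p+q)/2,np.linalg.norm(p-q)
def proj(n,P):
    p=camera_params(n); c=R.from_euler("xyz",p["orientation"]).as_matrix().T@(np.array(P)-p["origin"]); c=p["camera_matrix"]@c; return c[:2]/c[2]
E
python3 - <<'E'
from h import *
import cv2
np.set_printoptions(precision=4,suppress=True)
im=cv2.imread("pics/top0.png"); 
hsv=cv2.cvtColor(im,cv2.COLOR_BGR2HSV).astype(int)
m=((hsv[...,1]<28)&(hsv[...,2]>70)&(hsv[...,2]<150)).astype(np.uint8)*255
m[:160]=0;m[250:]=0;m[:,:150]=0;m[:,255:]=0
m=cv2.morphologyEx(m,cv2.MORPH_OPEN,np.ones((3,3)))
c=max(cv2.findContours(m,0,2)[0],key=cv2.contourArea)
c=cv2.convexHull(c)
print(cv2.minAreaRect(c))
cor=cv2.boxPoints(cv2.minAreaRect(c)); print(cor)
W=np.array([onz("top",u,v,.097) for u,v in cor]);print(W)
for i in range(4): e=W[(i+1)%4]-W[i]; print(np.linalg.norm(e),np.arctan2(e[1],e[0]))
print("c",W.mean(0))
f=lambda n,u,v,k:{"top":(130+(u-.0)/k,160+v/k),"side":(190+u/k,190+v/k)}[n]
print("knob",onz("top",*f("top",322,228,5),.130), onz("side",*f("side",232,148,4),.130), tri(f("top",322,228,5),f("side",232,148,4)))
print("slide top",onz("top",*f("top",273,293,5),.131),onz("side",*f("side",290,190,4),.131), tri(f("top",273,293,5),f("side",290,190,4)))
E
```

```text
((201.63462829589844, 205.173095703125), (52.363006591796875, 79.6231460571289), 78.69007110595703)
[[157.4615 187.3077]
 [235.5385 171.6923]
 [245.8077 223.0385]
 [167.7308 238.6539]]
[[ 0.535   0.1419  0.097 ]
 [ 0.5767 -0.079   0.097 ]
 [ 0.4313 -0.1066  0.097 ]
 [ 0.3905  0.1117  0.097 ]]
0.22476004380207668 -1.3843930897602252
0.14800950559935752 -2.953838500484427
0.22211303960467282 1.7554921203789722
0.1476575797930472 0.20568739983654785
c [0.4834 0.017  0.097 ]
knob [0.4798 0.032  0.13  ] [0.4772 0.0349 0.13  ] (array([0.4788, 0.0323, 0.1276]), np.float64(0.0023490493176016973))
slide top [0.4447 0.0584 0.131 ] [0.4402 0.0667 0.131 ] (array([0.443 , 0.0595, 0.1241]), np.float64(0.003922537631487234))
```

```bash
cat >> h.py <<'E'
PSI=-1.383
EX=np.array([np.cos(PSI),np.sin(PSI),0]);EY=np.array([-EX[1],EX[0],0])
CH=np.array([.483,.017,0])
def C(x,y,z): return CH+EX*x+EY*y+[0,0,z]
KN=C(-.018,0,.130); HI=C(.112,0,.092)
def knob(a):
    r=np.hypot(.130,.038); b=np.arctan2(.038,.130)+a
    return HI-EX*r*np.cos(b)+[0,0,r*np.sin(b)]
def tool():
    s=read_state(); return s,R.from_euler("xyz",s["eef_rot"]).as_matrix()
def shift(P):
    s,M=tool(); return M.T@(np.array(P)-s["tool_pos"])
def turn(d):
    # turn about tool x bringing z to +-d
    s,M=tool(); 
    out=[]
    for g in (1,-1):
        v=M.T@(g*d); out.append(np.degrees(np.arctan2(-v[1],v[2])))
    return out
E
python3 - <<'E'
from h import *
np.set_printoptions(precision=4,suppress=True)
s,M=tool();print(M);print("turns",turn(EY),KN,HI)
for p in ([.4,.3,.26],KN+[0,0,.11]): print(shift(p))
E
```

```text
[[-0.0004 -0.9471  0.321 ]
 [-0.0009  0.321   0.9471]
 [-1.      0.0001 -0.001 ]]
turns [np.float64(60.51585847995302), np.float64(-119.48414152004699)] [0.4796 0.0347 0.13  ] [ 0.5039 -0.093   0.092 ]
[-0.015  -0.2826 -0.1372]
[ 0.0052 -0.4432 -0.3629]
```

```bash
python3 -m pendant '0.000 -0.04 -0.03 6 1;0.000 -0.08 -0.065 12 1;0.002 -0.12 -0.10 18 1;0.002 -0.16 -0.13 24 1;0.003 -0.20 -0.165 30 1;0.003 -0.24 -0.20 36 1;0.004 -0.28 -0.23 42 1;0.005 -0.32 -0.26 48 1;0.005 -0.36 -0.295 54 1;0.005 -0.40 -0.33 60.5 1' 40; python3 - <<'E'
from h import *
np.set_printoptions(precision=4,suppress=True)
s,M=tool();print(s["joints"],turn(EY));
for z in (.11,.05,-.005): print(shift(KN+[0,0,z]))
E
```

```text
time: 1.35
tool_pos: [0.45, 0.0783, 0.2402]
eef_rot: [2.54, 1.571, 2.724]
contact_force: [-0.1, 0.3, 0.4]
gripper_width: 0.0855
[ 0.0702  0.1863  1.8868  0.0001  1.0686 -0.1142] [np.float64(-0.19681549755214434), np.float64(179.80318450244786)]
[ 0.0002 -0.0483  0.0212]
[ 0.0602 -0.0483  0.0212]
[ 0.1152 -0.0483  0.0212]
```

```bash
python3 -m pendant '0 -0.016 0.007 0 1;0 -0.032 0.014 0 1;0 -0.048 0.021 0 1;0.015 -0.048 0.021 0 1;0.03 -0.048 0.021 0 1;0.045 -0.048 0.021 0 1;0.06 -0.048 0.021 0 1;0.07 -0.048 0.021 0 1;0.07 -0.048 0.021 0 1;0.07 -0.048 0.021 0 1'; python3 - <<'E'
from h import *
import cv2
np.set_printoptions(precision=4,suppress=True)
print(shift(KN+[0,0,-.005]))
cv2.imwrite("pics/side1z.png",cv2.resize(read_camera("side")[130:330,170:320],None,fx=3,fy=3,interpolation=2))
cv2.imwrite("pics/top1z.png",cv2.resize(read_camera("top")[160:250,130:280],None,fx=5,fy=5,interpolation=2))
E
```

```text
time: 2.6
tool_pos: [0.4793, 0.0367, 0.1706]
eef_rot: [-0.238, 1.57, -0.05]
contact_force: [0.4, 0.1, 0.8]
gripper_width: 0.0853
[ 0.0456 -0.002  -0.0001]
```

View pics/side1z.png

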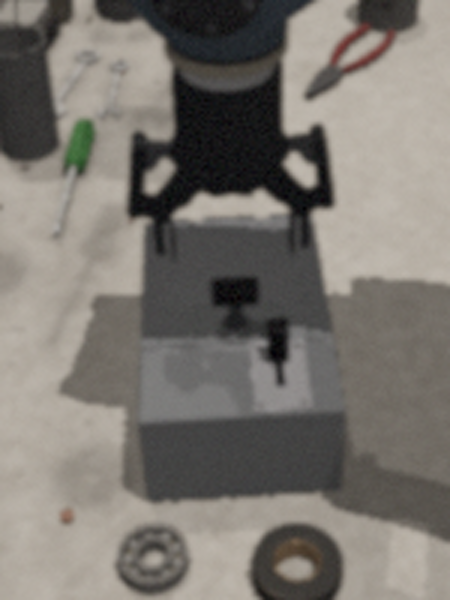

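View pics/top1z.png

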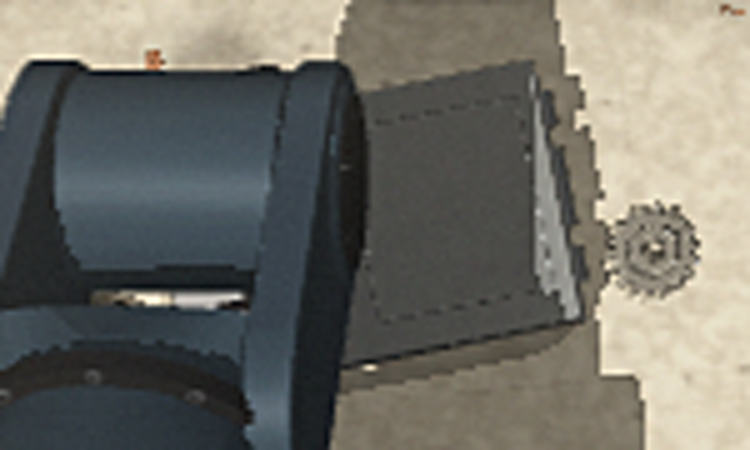

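```bash
python3 -m pendant '0.012 -0.001 0 0 1;0.024 -0.001 0 0 1;0.036 -0.001 0 0 1;0.046 -0.001 0 0 1;0.046 -0.001 0 0 1;0.046 -0.001 0 0 0.3;0.046 -0.001 0 0 0.2;0.046 -0.001 0 0 0.2;0.046 -0.001 0 0 0.2;0.046 -0.001 0 0 0.2' 40; python3 - <<'E'
from h import *
import cv2
np.set_printoptions(precision=4,suppress=True)
print(shift(KN+[0,0,-.005]))
cv2.imwrite("pics/side2z.png",cv2.resize(read_camera("side")[130:330,170:320],None,fx=3,fy=3,interpolation=2))
E
```

```text
time: 3.95
tool_pos: [0.4789, 0.0358, 0.1244]
eef_rot: [2.87, 1.57, 3.058]
contact_force: [-4.6, 0.3, 4.0]
gripper_width: 0.0349
[-0.0006 -0.0012  0.0005]
```

View pics/side2z.png

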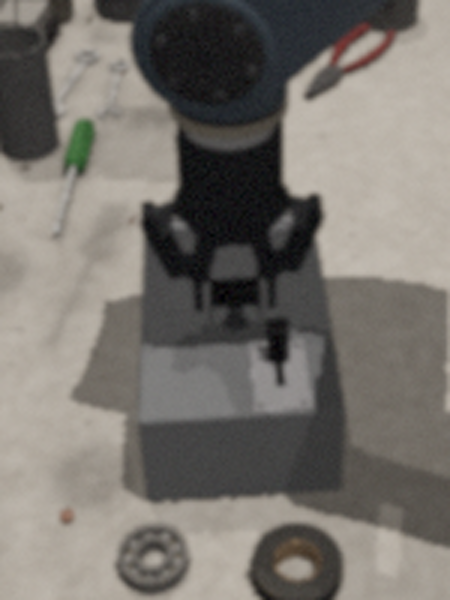

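```bash
python3 -m pendant '-0.001 0 0 0 0.2;-0.002 0 0 0 0.2;-0.003 0 0 0 0.2;-0.004 0 0 0 0.2;-0.005 0 0 0 0.2;-0.006 0 0 0 0.2;-0.007 0 0 0 0.2;-0.008 0 0 0 0.2;-0.008 0 0 0 0.2;-0.008 0 0 0 0.2'; python3 - <<'E'
from h import *
import cv2
np.set_printoptions(precision=4,suppress=True)
s=read_state();print(s["tool_pos"],s["contact_force"],s["torque"])
cv2.imwrite("pics/side3z.png",cv2.resize(read_camera("side")[130:330,170:320],None,fx=3,fy=3,interpolation=2))
E
```

```text
time: 5.25
tool_pos: [0.4791, 0.0343, 0.1312]
eef_rot: [-2.132, 1.568, -1.944]
contact_force: [3.3, -14.5, -17.1]
gripper_width: 0.0352
[0.4791 0.0343 0.1312] [  3.3247 -14.5088 -17.0792] [-1.9881 -0.4046 -0.0742]
```

View pics/side3z.png

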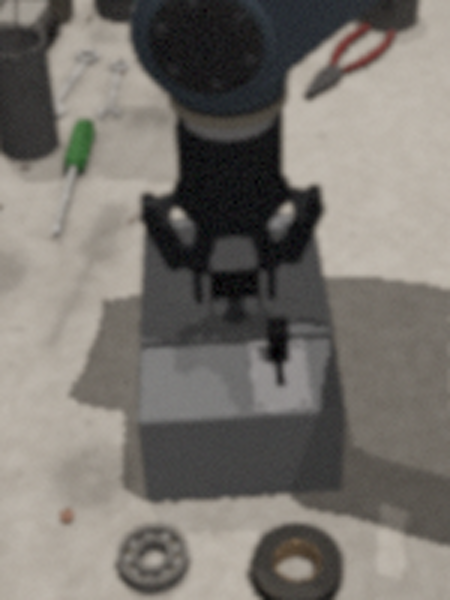

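```bash
python3 -m pendant '0 -0.001 0 0 0.2;0 -0.002 0 0 0.2;-0.001 -0.003 0 0 0.2;-0.002 -0.003 0 0 0.2;-0.003 -0.003 0 0 0.2;-0.004 -0.004 0 0 0.2;-0.005 -0.004 0 0 0.2;-0.005 -0.004 0 0 0.2;-0.005 -0.004 0 0 0.2;-0.005 -0.004 0 0 0.2' 60
```

```text
time: 6.55
tool_pos: [0.4789, 0.0336, 0.1326]
eef_rot: [2.233, 1.566, 2.421]
contact_force: [23.3, 16.2, -75.9]
gripper_width: 0.0352
```

Caught: 76 N and hardly any motion. I'll return the lid to shut, then release the knob.

```bash
python3 -m pendant '0.003 0.001 0 0 0.2;0.005 0.002 0 0 0.2;0.007 0.003 0 0 0.2;0.009 0.004 0 0 0.2;0.011 0.004 0 0 0.2;0.012 0.004 0 0 0.2;0.012 0.004 0 0 0.2;0.012 0.004 0 0 1;0.012 0.004 0 0 1;0.012 0.004 0 0 1' 40; python3 - <<'E'
from h import *
np.set_printoptions(precision=4,suppress=True)
print(shift(C(-.02,-.032,.23)), shift(C(-.02,-.032,.115)))
E
```

```text
time: 7.8
tool_pos: [0.4797, 0.0357, 0.1257]
eef_rot: [-0.148, 1.57, 0.04]
contact_force: [-0.5, -0.2, -0.4]
gripper_width: 0.0852
[-0.1044  0.0009 -0.0321] [ 0.0106  0.001  -0.0322]
```

```bash
python3 -m pendant '-0.015 0 0 0 1;-0.03 0 0 0 1;-0.045 0 0 0 1;-0.05 0.01 -0.01 0 0.8;-0.05 0.024 -0.02 0 0.6;-0.05 0.037 -0.033 0 0.5;-0.05 0.037 -0.033 0 0.5;-0.05 0.037 -0.033 0 0.5;-0.05 0.037 -0.033 0 0.5;-0.05 0.037 -0.033 0 0.5' 40; python3 - <<'E'
from h import *
import cv2
np.set_printoptions(precision=4,suppress=True)
print(shift(C(-.056,-.033,.118)))
im=read_camera("side"); cv2.imwrite("pics/side4.png",im)
cv2.imwrite("pics/side4z.png",cv2.resize(im[150:300,190:310],None,fx=4,fy=4,interpolation=2))
s,M=tool()
for w in (-.02,.02): print(proj("side",s["tool_pos"]+M[:,2]*w+M[:,0]*.01))
for d in (-.008,.008): print([proj("side",C(-.056+.008*k,-.033+d,z)).round(1) for k in (-1,1) for z in (.095,.131)])
E
```

```text
time: 9.05
tool_pos: [0.4401, 0.0657, 0.1752]
eef_rot: [3.038, 1.571, -3.058]
contact_force: [-0.7, -0.5, 0.6]
gripper_width: 0.0422
[0.0572 0.0001 0.0001]
[271.8078 225.2156]
[253.3834 226.1787]
[array([266.4, 251.1]), array([266.5, 239.6]), array([265.8, 246.1]), array([265.9, 234.6])]
[array([259.3, 251.5]), array([259.2, 240. ]), array([258.8, 246.5]), array([258.7, 235. ])]
```

View pics/side4z.png

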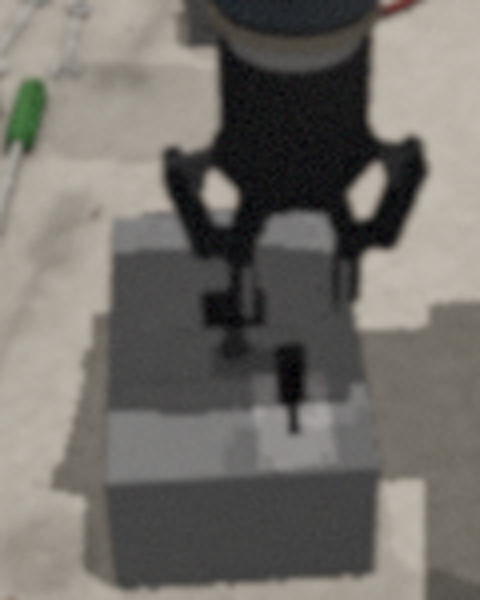

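```bash
python3 -m pendant '0.01 0 0 0 0.5;0.02 0 0 0 0.5;0.03 0 0 0 0.5;0.04 0 0 0 0.5;0.05 0 0 0 0.5;0.056 0 0 0 0.5;0.056 0 0 0 0.1;0.056 0 0 0 0.1;0.056 0 0 0 0.1;0.056 0 0 0 0.1' 30; python3 - <<'E'
from h import *
import cv2
im=read_camera("side"); cv2.imwrite("pics/side5z.png",cv2.resize(im[150:300,190:310],None,fx=4,fy=4,interpolation=2))
E
```

```text
time: 10.35
tool_pos: [0.4422, 0.0662, 0.1198]
eef_rot: [-0.08, 1.565, 0.108]
contact_force: [11.5, 2.4, -10.9]
gripper_width: 0.0155
```

View pics/side5z.png

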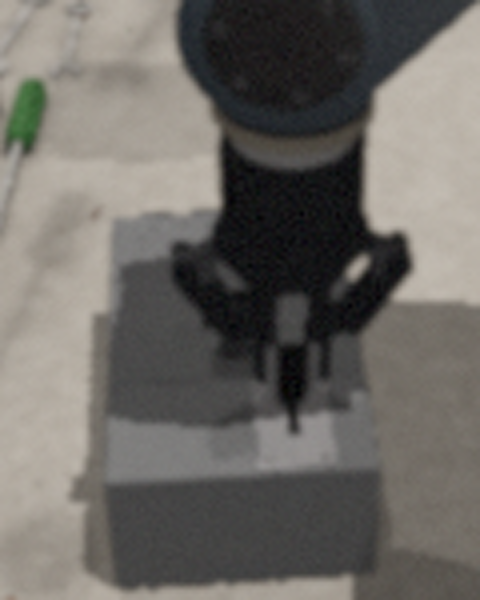

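```bash
python3 -m pendant '0 0.002 0.002 0 0.1;0 0.004 0.002 0 0.1;0 0.006 0.002 0 0.1;0 0.009 0.002 0 0.1;0 0.012 0.002 0 0.1;0 0.015 0.002 0 0.1;0 0.018 0.002 0 0.1;0 0.02 0.002 0 0.1;0 0.022 0.002 0 0.1;0 0.022 0.002 0 0.1'
```

```text
time: 11.65
tool_pos: [0.4386, 0.0865, 0.1197]
eef_rot: [-1.137, 1.567, -0.948]
contact_force: [6.4, -19.8, 4.8]
gripper_width: 0.0151
```

```bash
python3 -m pendant '0 0.001 0 0 0.1;0 0.002 0 0 0.1;0 0.002 0 0 0.1;0 0.002 0 0 0.1;0 0 0 0 0.1;0 -0.002 0 0 0.1;0 -0.002 0 0 0.5;0 -0.002 0 0 0.5;0 -0.002 0 0 0.5;0 -0.002 0 0 0.5'
python3 - <<'E'
from h import *
import cv2
im=read_camera("side"); cv2.imwrite("pics/side6z.png",cv2.resize(im[150:300,190:310],None,fx=4,fy=4,interpolation=2))
print(shift(C(-.018,0,.175)), shift(C(-.018,0,.125)))
E
```

```text
time: 12.9
tool_pos: [0.4379, 0.086, 0.1192]
eef_rot: [3.076, 1.57, -3.019]
contact_force: [0.5, -0.5, -0.1]
gripper_width: 0.0425
[-0.05581506 -0.05819179  0.03132719] [-0.00581507 -0.05819361  0.03134431]
```

View pics/side6z.png

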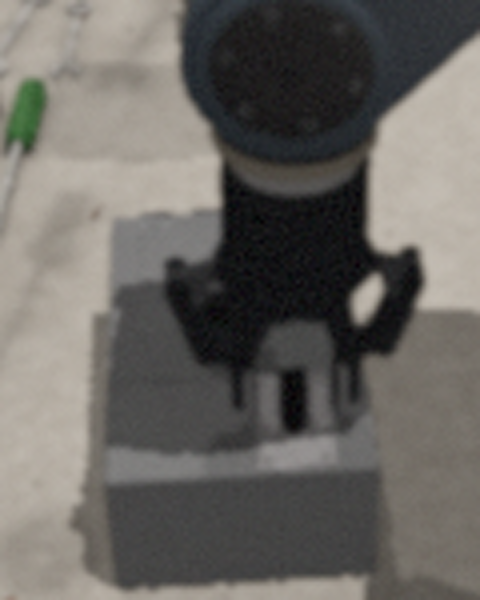

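```bash
python3 -m pendant '0 0 0 0 0.1;0 0 0 0 0.1;0 0 0 0 0.1;0 0.001 0 0 0.1;0 0.002 0 0 0.1;0 0.003 0 0 0.1;0 0.003 0 0 0.1;0 0.003 0 0 0.5;0 0.003 0 0 0.5;0 0.003 0 0 0.5'
python3 -m pendant '-0.015 0.003 0 0 0.5;-0.03 0.003 0 0 0.5;-0.045 0.003 0 0 0.6;-0.056 -0.01 0.005 0 0.7;-0.056 -0.025 0.012 0 0.9;-0.056 -0.04 0.02 0 1;-0.056 -0.055 0.031 0 1;-0.056 -0.058 0.031 0 1;-0.056 -0.058 0.031 0 1;-0.056 -0.058 0.031 0 1'
python3 - <<'E'
from h import *
import cv2
im=read_camera("side"); cv2.imwrite("pics/side7z.png",cv2.resize(im[150:300,190:310],None,fx=4,fy=4,interpolation=2))
print(shift(C(-.018,0,.125)))
E
```

```text
time: 14.2
tool_pos: [0.4372, 0.089, 0.1192]
eef_rot: [2.936, 1.57, 3.125]
contact_force: [-0.2, -0.8, 0.3]
gripper_width: 0.0425
time: 15.45
tool_pos: [0.4785, 0.038, 0.1752]
eef_rot: [2.869, 1.57, 3.058]
contact_force: [0.2, 0.3, 0.0]
gripper_width: 0.0853
[ 0.05025601 -0.00347186  0.00044602]
```

View pics/side7z.png

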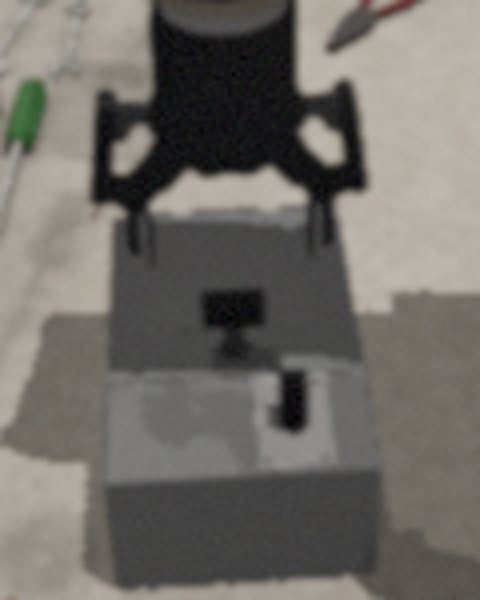

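```bash
python3 -m pendant '0.012 -0.003 0 0 1;0.024 -0.003 0 0 1;0.036 -0.003 0 0 1;0.05 -0.003 0 0 1;0.05 -0.003 0 0 1;0.05 -0.003 0 0 0.2;0.05 -0.003 0 0 0.2;0.05 -0.003 0 0 0.2;0.05 -0.003 0 0 0.2;0.05 -0.003 0 0 0.2' 40
python3 - <<'E'
from h import *
np.set_printoptions(precision=4,suppress=True)
k0=knob(0)
for a in range(0,70,4):
    d=knob(np.radians(a))-k0; print(a,round(-d[2],4),round(-d@EX,4))
E
```

```text
time: 16.75
tool_pos: [0.4791, 0.0348, 0.1254]
eef_rot: [2.845, 1.57, 3.033]
contact_force: [-4.4, 1.3, 3.1]
gripper_width: 0.0355
0 -0.0 0.0
4 -0.009 -0.003
8 -0.0177 -0.0066
12 -0.0262 -0.0107
16 -0.0344 -0.0155
20 -0.0422 -0.0208
24 -0.0496 -0.0267
28 -0.0566 -0.0331
32 -0.0631 -0.0399
36 -0.0692 -0.0472
40 -0.0747 -0.0548
44 -0.0796 -0.0629
48 -0.084 -0.0713
52 -0.0878 -0.0799
56 -0.091 -0.0888
60 -0.0936 -0.0979
64 -0.0955 -0.1072
68 -0.0968 -0.1165
```

```bash
python3 -m pendant '-0.0045 -0.0015 0 0 0.2;-0.009 -0.003 0 0 0.2;-0.0135 -0.005 0 0 0.2;-0.018 -0.0065 0 0 0.2;-0.022 -0.0085 0 0 0.2;-0.026 -0.0105 0 0 0.2;-0.030 -0.013 0 0 0.2;-0.0345 -0.0155 0 0 0.2;-0.0345 -0.0155 0 0 0.2;-0.0345 -0.0155 0 0 0.2'
python3 - <<'E'
from h import *
import cv2
im=read_camera("side"); cv2.imwrite("pics/side8z.png",cv2.resize(im[130:300,170:310],None,fx=3.5,fy=3.5,interpolation=2))
np.set_printoptions(precision=4,suppress=True)
k0=knob(np.radians(16))
for a in range(16,70,4):
    d=knob(np.radians(a))-k0; print(a,round(-d[2],4),round(-d@EX,4))
E
```

```text
time: 18.0
tool_pos: [0.482, 0.0193, 0.1599]
eef_rot: [-2.85, 1.57, -2.662]
contact_force: [-5.2, -3.6, -7.3]
gripper_width: 0.0353
16 -0.0 0.0
20 -0.0078 -0.0053
24 -0.0152 -0.0112
28 -0.0222 -0.0175
32 -0.0288 -0.0244
36 -0.0348 -0.0317
40 -0.0403 -0.0393
44 -0.0453 -0.0474
48 -0.0497 -0.0557
52 -0.0535 -0.0644
56 -0.0567 -0.0733
60 -0.0592 -0.0824
64 -0.0611 -0.0917
68 -0.0624 -0.101
```

View pics/side8z.png

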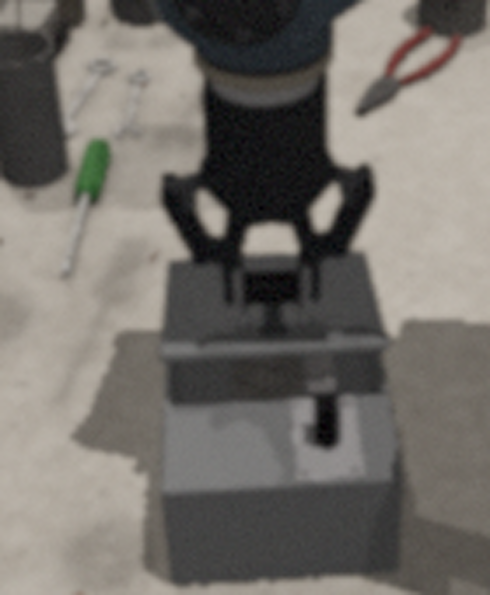

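The lid is opening freely at about 16° with low forces, and the slide stands at the far left end. I'll continue along the arc.

```bash
python3 -m pendant '-0.004 -0.0025 0 0 0.2;-0.008 -0.0055 0 0 0.2;-0.0115 -0.0085 0 0 0.2;-0.015 -0.011 0 0 0.2;-0.0185 -0.0145 0 0 0.2;-0.022 -0.0175 0 0 0.2;-0.0255 -0.021 0 0 0.2;-0.029 -0.0245 0 0 0.2;-0.032 -0.028 0 0 0.2;-0.035 -0.0315 0 0 0.2'
python3 - <<'E'
from h import *
np.set_printoptions(precision=4,suppress=True)
k0=knob(np.radians(36))
for a in range(36,70,2):
    d=knob(np.radians(a))-k0; print(a,round(-d[2],4),round(-d@EX,4))
E
```

```text
time: 19.3
tool_pos: [0.4879, -0.0115, 0.1949]
eef_rot: [2.662, 1.57, 2.85]
contact_force: [-4.4, -1.3, -8.8]
gripper_width: 0.035
36 -0.0 0.0
38 -0.0028 -0.0038
40 -0.0055 -0.0077
42 -0.0081 -0.0117
44 -0.0105 -0.0157
46 -0.0128 -0.0199
48 -0.0149 -0.0241
50 -0.0169 -0.0284
52 -0.0187 -0.0327
54 -0.0204 -0.0372
56 -0.0219 -0.0416
58 -0.0232 -0.0462
60 -0.0244 -0.0507
62 -0.0255 -0.0554
64 -0.0263 -0.06
66 -0.0271 -0.0647
68 -0.0276 -0.0694
```

```bash
python3 -m pendant '-0.003 -0.004 0 0 0.2;-0.0055 -0.0075 0 0 0.2;-0.008 -0.0115 0 0 0.2;-0.0105 -0.0155 0 0 0.2;-0.013 -0.02 0 0 0.2;-0.015 -0.024 0 0 0.2;-0.017 -0.0285 0 0 0.2;-0.0185 -0.0325 0 0 0.2;-0.0205 -0.037 0 0 0.2;-0.0205 -0.037 0 0 0.2'
python3 - <<'E'
from h import *
import cv2
np.set_printoptions(precision=4,suppress=True)
im=read_camera("side"); cv2.imwrite("pics/side9z.png",cv2.resize(im[130:300,170:310],None,fx=3.5,fy=3.5,interpolation=2))
k0=knob(np.radians(54))
for a in range(54,71,2):
    d=knob(np.radians(a))-k0; print(a,round(-d[2],4),round(-d@EX,4))
s=read_state();d=s["tool_pos"]+[0,0,.005]-HI;print(np.degrees(np.arctan2(d[2],-d@EX)-np.arctan2(38,130)),np.hypot(d[2],d@EX))
E
```

```text
time: 20.55
tool_pos: [0.4948, -0.0477, 0.2156]
eef_rot: [2.244, 1.57, 2.432]
contact_force: [-6.3, 1.7, -4.8]
gripper_width: 0.0351
54 -0.0 0.0
56 -0.0015 -0.0045
58 -0.0029 -0.009
60 -0.0041 -0.0136
62 -0.0051 -0.0182
64 -0.006 -0.0228
66 -0.0067 -0.0275
68 -0.0073 -0.0322
70 -0.0076 -0.0369
53.88234224121833 0.1366792486064644
```

View pics/side9z.png

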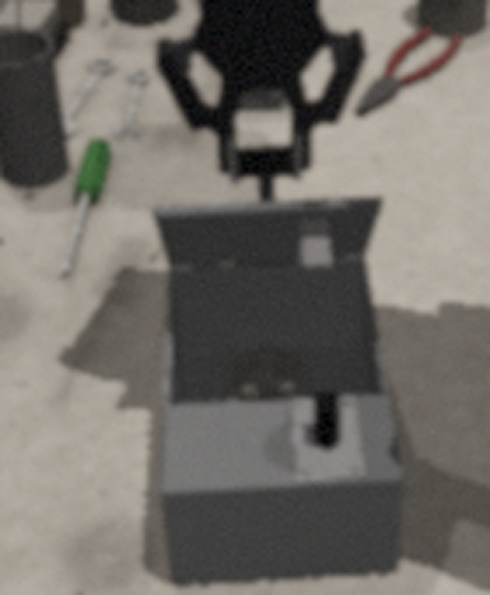

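```bash
python3 -m pendant '-0.0015 -0.0045 0 0 0.2;-0.003 -0.009 0 0 0.2;-0.004 -0.0135 0 0 0.2;-0.005 -0.018 0 0 0.2;-0.006 -0.023 0 0 0.2;-0.0065 -0.0275 0 0 0.2;-0.0065 -0.0275 0 0 0.2;-0.0065 -0.0275 0 0 0.2;-0.0065 -0.0275 0 0 0.2;-0.0065 -0.0275 0 0 0.2' 50
python3 - <<'E'
from h import *
import cv2
im=read_camera("side"); cv2.imwrite("pics/side10.png",im);cv2.imwrite("pics/side10z.png",cv2.resize(im[110:340,170:320],None,fx=2.6,fy=2.6,interpolation=2))
cv2.imwrite("pics/top10z.png",cv2.resize(read_camera("top")[150:260,120:300],None,fx=4,fy=4,interpolation=2))
s=read_state();d=s["tool_pos"]+[0,0,.005]-HI;print(np.degrees(np.arctan2(d[2],-d@EX)-np.arctan2(38,130)),np.hypot(d[2],d@EX))
for a in (60,65,68):
    t=np.radians(a); 
    # underside corners near left edge: 150 mm from hinge
    for y in (-.0745,.0745): print(a,y,proj("side",HI-EX*.151*np.cos(t)+EY*y+EX*.006*np.sin(t)+[0,0,.151*np.sin(t)+.006*np.cos(t)]).round(1))
E
```

```text
time: 21.85
tool_pos: [0.4998, -0.0744, 0.2225]
eef_rot: [2.078, 1.57, 2.266]
contact_force: [-9.4, 3.0, 0.6]
gripper_width: 0.0352
65.69308339356928 0.13679569640960626
60 -0.0745 [277.3 176.2]
60 0.0745 [211.7 179.3]
65 -0.0745 [276.8 171.3]
65 0.0745 [211.6 174.3]
68 -0.0745 [276.5 168.5]
68 0.0745 [211.6 171.4]
```

View pics/side10z.png

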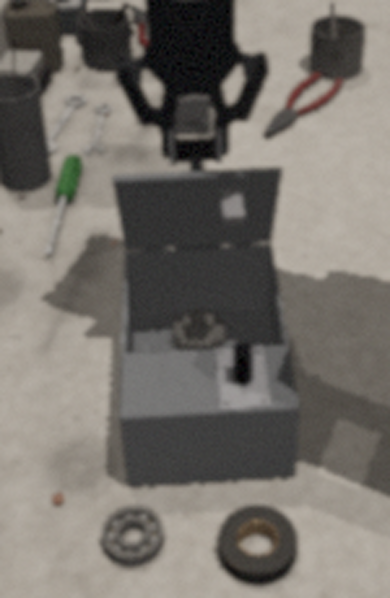

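View pics/top10z.png

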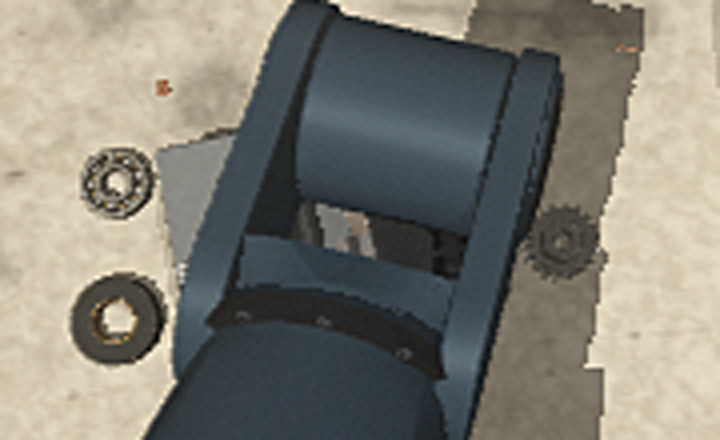

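```bash
python3 -m pendant '-0.0003 -0.0025 0 0 0.2;-0.0006 -0.005 0 0 0.2;-0.001 -0.007 0 0 0.2;-0.001 -0.007 0 0 0.2;-0.001 -0.007 0 0 0.2;-0.001 -0.007 0 0 0.2;-0.001 -0.007 0 0 0.2;-0.001 -0.007 0 0 0.2;-0.001 -0.007 0 0 0.2;-0.001 -0.007 0 0 0.2'
python3 - <<'E'
from h import *
import cv2
im=read_camera("side"); cv2.imwrite("pics/side11z.png",cv2.resize(im[130:260,190:300],None,fx=4.5,fy=4.5,interpolation=2))
s=read_state();d=s["tool_pos"]+[0,0,.005]-HI;print(np.degrees(np.arctan2(d[2],-d@EX)-np.arctan2(38,130)),np.hypot(d[2],d@EX),abs(s["dq"]).max())
for a in (60,65,68): 
    t=np.radians(a)
    print(a,[((proj("side",HI-EX*(.150*np.cos(t)-h*np.sin(t))+EY*y+[0,0,.150*np.sin(t)+h*np.cos(t)])-[190,130])*4.5).round(0) for y in (-.0745,.0745) for h in (-.002,.006)], ((proj("side",HI-[0,0,0])-[190,130])*4.5).round())
E
```

```text
time: 23.2
tool_pos: [0.5011, -0.0813, 0.2234]
eef_rot: [2.191, 1.57, 2.379]
contact_force: [-8.1, 2.9, -0.9]
gripper_width: 0.0352
68.66325813042882 0.13688768902325943 0.0016090592876837069
60 [array([394., 223.]), array([393., 209.]), array([ 98., 237.]), array([ 98., 223.])] [248. 335.]
65 [array([392., 200.]), array([391., 187.]), array([ 98., 214.]), array([ 97., 200.])] [248. 335.]
68 [array([391., 187.]), array([389., 174.]), array([ 98., 200.]), array([ 97., 187.])] [248. 335.]
```

View pics/side11z.png

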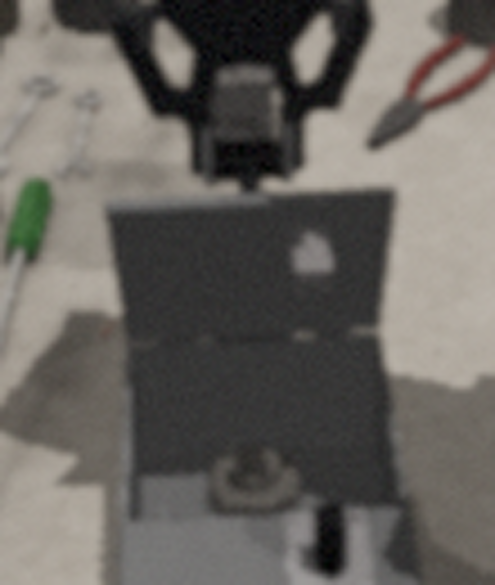

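```bash
python3 - <<'E'
from rig import *
print(sign_off())
E
```

```text
the job is handed in; nothing more can be done
None
```

The lid is open at about 66–69° and the fingers are still gripping the knob.

- **Tug first:** I left the slide alone and pulled the lid up by its knob. It was caught: the tool rose about 8 mm, stopped, and the upward pull reached 76 N. I then let the lid back down and released the knob.
- **Slide:** I pinched the thumb slide and pushed it fully left to its stop. The pictures show it at the far end of its slot.
- **Lift:** I gripped the knob again and lifted the lid along its arc. It opened freely, with about 10 N or less at the wrist.

**Last checks, at 23.2 s:**
- **Lid angle:** The tool position gives 68.7°, while the lid's edge in the side picture gives about 66°. At the stop before this one the two disagreed more (65.7° against about 61°), so I lifted 3° further for margin.
- **Hold:** The grip is 50 N on the knob (35 mm between the fingers), and the arm was still.
- **Loose things:** The bearing, tape roll and gear were within a pixel of their starting positions in the top view, taken just before the final 3°. I did not measure the pliers, but the arm never went near them.

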